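Hang the sprung tongs on the drying stand and squeeze them to the marked gap

TASK

Pick up the sprung steel tongs, hang them by the eye over the post of the wooden drying stand, tips resting on its white gauge block, and let go so that they spring open. Then squeeze the two blue grips from outside until the gap between the tips matches the gap between the two red lines (34 mm), tips roughly centred on the lines, and finish while still holding the tongs steady at that gap, so that I can slip their storage sleeve on; do not let go at the end. Leave the cup, jar, bowls and spoon where they are.

Things in the scene. Friction and masses are not known exactly. Their poses are not given: they have to be found in the camera images.
- tongs_grip (a point): Middle of the loose tongs, halfway between their two blue plastic grips and halfway up (10 mm above the underside). x points from eye to tips, y to the left arm, z up. The grips, on the outsides of the arms, are 44 mm long (x), 20 mm high; 57 mm over their outsides when sprung open, about 40 mm at the marked gap, 23 mm shut
- tongs_eye (a point): Centre of the tongs' eye, 105 mm behind tongs_grip (-x) and 5 mm above the underside; the eye is a flat ring with a vertical hole 22 mm wide, 34 mm outside, 10 mm thick. Same axes as tongs_grip
- tongs: The whole tongs, lying flat on the counter: a V of two steel strips on edge, 20 mm high, 3 mm thick, joined by a steel head with a flat eye behind it; 190 mm long, about 105 g, balancing within 20 mm of tongs_grip. Origin at the eye's centre at the level of the underside; axes as tongs_grip
- jaw_l (a joint): How far each arm is swung in (rad); both move alike, about hinges 25 mm ahead of the eye (80 mm behind mid-grip, 150 mm behind the tips). 0 = sprung open (tip gap 67 mm), 0.111 = marked gap 34 mm, 0.215 = shut; each 0.01 rad closes the gap by 3 mm. The spring pushes back at each grip with about 3 N open, 7 N at the marked gap, 10 N shut
- tip_l (a point): Inner face of the left arm's tip (150 mm ahead of its hinge), halfway up. The tip gap is the distance from tip_l to tip_r
- tip_r (a point): Inner face of the right arm's tip, halfway up
- stand: Wooden stand fixed to the counter, base 250 x 100 x 8 mm; origin under the post at counter level, x from post to gauge block, y left, z up. A 36 mm collar round the post and the white block (x 140 to 212 mm) carry the hung tongs level, underside 26 mm above the counter, tips at x = 175 mm, grips at x = 105 mm in free air 18 mm above the base
- post_top (a point): Top of the stand's upright steel post, 12 mm thick with a conical tip, 62 mm above the counter, 36 mm above its collar
- gauge (a point): Centre of the top of the white gauge block. Two red lines, whose inner edges are 34 mm apart, run along x at equal distances either side of it; they show the tip gap wanted
- cup: Blue plastic measuring cup, 84 mm wide, 62 mm high, with a flat handle; origin under its centre. Leave alone
- jar: Glass jar with flip-top lid and wire clasp, 96 mm wide, 114 mm high; origin under its centre. Leave alone
- bowls: Three nested steel bowls, 200 mm wide, 92 mm high; origin under the centre. Leave alone
- spoon: Wooden spoon lying flat, 270 mm long. Leave alone
Things that resemble listed ones, but are neither listed nor needed, are in the scene too. Leave any purple look-alike of the tongs alone.

How it is judged:
On the way:
1. the tongs hang by the eye on the post, tips over the gauge block, let go and sprung open (horizontal distance between tongs_eye and post_top below 0.009 m and z of tongs_eye in the frame of stand below 0.04 m and angle between tongs_eye's own z axis and vertical below 0.12 rad and value of joint jaw_l below 0.03 rad and contact force between tongs and the fingers below 0.1 N and y of tip_l in the frame of stand below 0.055 m and y of tip_r in the frame of stand above -0.055 m), for 0.2 s.
At the end, for the whole second after the job is handed in: The tongs' eye is round the post (within 9 mm of its axis) and down at the collar (not raised more than 9 mm), the tongs level; the gripper holds the arms squeezed with the tip gap at 34 mm, give or take 4 mm, each tip within 12 mm of its red line, and the gap steady (horizontal distance between tongs_eye and post_top below 0.009 m and z of tongs_eye in the frame of stand below 0.04 m and angle between tongs_eye's own z axis and vertical below 0.12 rad and y of tip_l in the frame of stand between 0.005 and 0.029 m and y of tip_r in the frame of stand between -0.029 and -0.005 m and distance between tip_l and tip_r between 0.03 and 0.038 m and velocity of joint jaw_l between -0.05 and 0.05 rad/s and contact force between tongs and the fingers above 2 N); the arm keeps its last pose, push and grip.
It fails at once if the blue measuring cup is moved more than 2 cm (distance of cup from where it was at the start of the episode above 0.02 m).
It fails at once if the glass jar is moved more than 2 cm (distance of jar from where it was at the start of the episode above 0.02 m).
It fails at once if the stack of bowls is moved more than 2 cm (distance of bowls from where it was at the start of the episode above 0.02 m).
It fails at once if the wooden spoon is moved more than 2 cm (distance of spoon from where it was at the start of the episode above 0.02 m).
It also fails if it takes over 40 s, if anything falls off the work surface, if the arm or the gripper's body presses on something with over 40 N, if the wrist force passes 120 N, or if a joint passes its speed limit or range.

ROBOT

A 6-joint arm with a two-finger parallel gripper is mounted at the origin on the work surface. World frame = base frame: x ahead of the robot, y to its left, z up, the work surface at z = 0. Lengths are in m, angles in rad, forces in N, time in s.
With the tool pointing down it reaches from about 0.35 to 0.775 m from the base axis. Payload 5.5 kg.
Tool frame: the origin (TCP) lies between the finger pads; the fingertips stand 11 mm ahead of it and the grasp point (between the pads) lies 8 mm behind it (tips_ahead is the distance from the TCP to the fingertips, in m); z points along the fingers, y is the line along which they close (so a half turn about z gives the same grasp; the last joint's range is limited). The gripper opens to 85 mm and grips with 20 to 120 N. Pads are 22 mm wide; open, the fingers measure 114 mm over their backs; the gripper's body (76 mm by 85 mm) begins 54 mm behind the grasp point. The pads swing forward as they close: fully open they stand 13 mm farther back than shut.
Start: joints at [-0.14, 0.313, 0.046, 1.304, 0, 1.431], TCP at [0.575, -0, 0.242] pointing down, gripper open.
Joint ranges: [-2.76, 2.76], [-0.86, 1.69], [-1.03, 1.26], [-2.2, 2.34], [-1.47, 1.5], [-3.14, 3.14]. Speed limits (rad/s): [2.57, 2.57, 3.14, 3.14, 3.14, 3.14].

INTERFACE

Orientations are given as a unit quaternion [w, x, y, z].
In Python, from workcell import * gives the robot as it stands. The module is installed in compiled form; this text tells all that it offers.
- The arm moves only by the tool jog_arm, never from a script. Its argument "moves" is a list of rows, each an object with "fingers": the closure, from 0 (fully open) to 1 (shut); "slide": the shift along the tool's x, y, z in mm, a list of three; "angular": the turn, a rotation vector about the tool's x, y, z in degrees, a list of three. A call has 1 to 10 rows; each row is the pose to reach, as a shift and turn from the pose commanded when the call began, along the tool's axes at that moment; what a row does not reach only later rows make up. A row lasts 1/12 s, in which the tool goes at most 41.7 mm and 7.16 degrees, less where a joint would pass 70% of its speed; a pose out of reach is approached as far as the arm can. A call with a gripper value outside its range is refused whole. The fingers move at their own pace and stop on an object; "squeeze" is the grip in N (left out, the last holds). Time passes only in rows, so rows that repeat a pose let the fingers close. It gives the time, the measured TCP pose, the force, the opening and the grip force at its end, in the units of the state.
- get_state(): the state, without advancing time (a new reading comes with each control period).
- read_camera(name): name is "scene" or "side" or "wrist"; returns a dict with "color" (384x512x3 uint8, red, green, blue), "fovy" (degrees; the focal length in pixels is half the picture's height over the tangent of half this angle, whatever the lens; pixels are square), "cx", "cy" (the principal point, pixels), "world_from_camera" (4x4, takes a point from camera to world coordinates); the wrist camera has in their place "tool_from_camera" (4x4, takes a point from camera to tool coordinates, whose origin is the TCP and whose axes are the flange's). Camera axes: x right, y down, z forward; pixel columns grow to the right and rows downward; lengths in m; the calibration is good to about 2 mm. A picture is of the moment at which its call begins: read the wrist's pose just before it. There is no depth.
- hand_in(): hands the job in; it is judged then, once.
Trained networks look in a picture, given as the dict that the camera call returned (one of the last four; its "shot" number tells which), for a name from the list of things; names that differ only in an ending like _2 or _b are one class to them, and where a whole thing is asked for, a point or a joint stands for the part that bears it (a point fixed in the world has none). Each returns a list of dicts, best first, with "p" (0 to 1); they miss things now and then, are a little off and sometimes report something else, mostly with a low value. They report only what shows in the picture. A call takes as long as a camera call. They do not tell look-alikes from the thing itself.
- look_for(target, picture): "point" ([column, row] in pixels, amid what is visible of it).
- tip_of(target, picture): "point" ([column, row] in pixels: a listed point, or the origin of a listed thing).
The state is a dict: "clock": time; "joint_pos": joint angles; "qvel": joint speeds; "tau": joint torques, N m; "tcp_pos": TCP position; "orientation": TCP orientation; "wrist_force": force on the tool from outside, world axes, zero at the start; "ft_torque": the same for the moment, N m; "finger_gap": finger opening in m; "grip_force": force on a finger pad.
Only numpy, scipy, OpenCV 4.12 (cv2) and the standard library are available. Lean on these libraries where they do the work, as an engineer would, in place of code of your own. Each camera call takes 0.05 s, during which the arm holds its last target. There are 200 camera calls.

## Working session

There is one attempt and no reset: what is moved stays moved. The work goes in short steps, Python scripts to look and compute and a tool call to move; the robot and the scene stay as the last step left them, time stands still between calls to the robot, and variables do not carry over. Pictures are saved under pics/ and viewed, at most 10 in all, crops included, and the job is handed in when it is done.

Besides the shell and the picture viewer there is one more tool, called by a JSON object that holds its "name" and its "arguments". jog_arm: Moves the arm, as the interface text tells. Its arguments: {"type":"object","properties":{"moves":{"type":"array","items":{"type":"object","properties":{"fingers":{"type":"number"},"slide":{"type":"array","items":{"type":"number"}},"angular":{"type":"array","items":{"type":"number"}}}}},"squeeze":{"type":"number"}},"required":["moves"]}

```bash
mkdir -p pics; cat > h.py <<'E'
from workcell import *
import numpy as np, cv2
from scipy.spatial.transform import Rotation as R
def T_tool(s):
    T=np.eye(4); q=s["orientation"]; T[:3,:3]=R.from_quat([q[1],q[2],q[3],q[0]]).as_matrix(); T[:3,3]=s["tcp_pos"]; return T
def shot(name):
    s=get_state(); p=read_camera(name)
    p["W"]=T_tool(s)@p["tool_from_camera"] if name=="wrist" else p["world_from_camera"]
    return p
def f(p): return p["color"].shape[0]/2/np.tan(np.radians(p["fovy"])/2)
def onz(p,uv,z):
    d=p["W"][:3,:3]@np.array([(uv[0]-p["cx"])/f(p),(uv[1]-p["cy"])/f(p),1]); o=p["W"][:3,3]
    return o+d*(z-o[2])/d[2]
def pix(p,X):
    c=np.linalg.inv(p["W"])@np.append(X,1); return c[:2]/c[2]*f(p)+[p["cx"],p["cy"]]
def save(p,n,k=1): cv2.imwrite("pics/"+n,cv2.resize(p["color"][:,:,::-1],None,fx=k,fy=k))
Z=dict(tongs_grip=.01,tongs_eye=.005,tongs=0,tip_l=.01,tip_r=.01,post_top=.062,gauge=.026,stand=0,cup=0,jar=0,bowls=0)
def find(p,names,z=Z):
    for n in names:
        print(n,[(round(d["p"],2),np.round(d["point"]).astype(int).tolist(),np.round(onz(p,d["point"],z[n]),3)[:2].tolist()) for d in tip_of(n,p)[:3]])
E
python3 - <<'E'
from h import *
for c in ("scene","side"):
    p=shot(c); save(p,c+".png",1.5); print(c,np.round(p["W"],2).tolist()); find(p,Z)
print(get_state())
E
```

```text
scene [[0.67, 0.59, -0.44, 1.16], [0.74, -0.54, 0.4, -0.61], [0.0, -0.6, -0.8, 1.29], [0.0, 0.0, 0.0, 1.0]]
tongs_grip [(0.47, [261, 140], [0.28, 0.226]), (0.46, [299, 177], [0.535, 0.2])]
tongs_eye [(0.58, [207, 218], [0.44, -0.196]), (0.48, [288, 160], [0.439, 0.234]), (0.47, [240, 133], [0.185, 0.187])]
tongs [(0.6, [285, 161], [0.433, 0.227]), (0.45, [238, 132], [0.173, 0.19])]
tip_l [(0.49, [300, 192], [0.59, 0.151]), (0.48, [315, 182], [0.595, 0.232])]
tip_r [(0.49, [300, 192], [0.59, 0.151]), (0.48, [315, 182], [0.595, 0.232])]
post_top [(0.88, [200, 211], [0.432, -0.213]), (0.29, [300, 194], [0.622, 0.112])]
gauge [(0.79, [240, 238], [0.598, -0.165]), (0.65, [289, 158], [0.447, 0.233])]
stand [(0.9, [204, 219], [0.43, -0.206])]
cup [(0.74, [286, 270], [0.788, -0.123])]
jar []
bowls [(0.71, [148, 294], [0.538, -0.525])]
side [[-0.96, -0.19, 0.22, 0.1], [-0.29, 0.64, -0.71, 1.24], [-0.01, -0.74, -0.67, 1.21], [0.0, 0.0, 0.0, 1.0]]
tongs_grip [(0.89, [224, 236], [0.53, 0.199]), (0.84, [294, 262], [0.276, 0.245])]
tongs_eye [(0.78, [328, 254], [0.177, 0.179]), (0.73, [250, 252], 
[... 739 characters left out ...]
 1.2, 'joint_pos': array([-1.39610997e-01,  3.13199034e-01,  4.60651489e-02,  1.30357946e+00,
        1.95674422e-06,  1.43118877e+00]), 'qvel': array([-0.00079921, -0.00056261,  0.00023638, -0.00196319, -0.00100904,
        0.00053174]), 'tau': array([ 1.40675388e-04, -4.80478835e+01,  2.98812622e+01,  5.25822707e-04,
       -2.04068851e-04, -1.37193518e-05]), 'tcp_pos': array([ 5.75031794e-01, -1.98484852e-05,  2.42309455e-01]), 'orientation': array([3.25457478e-05, 7.07107996e-01, 7.07105565e-01, 2.57509210e-05]), 'wrist_force': array([ 0.25271275, -0.35500037,  0.37488314]), 'ft_torque': array([-0.01717476,  0.04443428, -0.06811734]), 'grip_force': 0.0, 'finger_gap': 0.08548957038847892}
```

View scene.

View pics/scene.png

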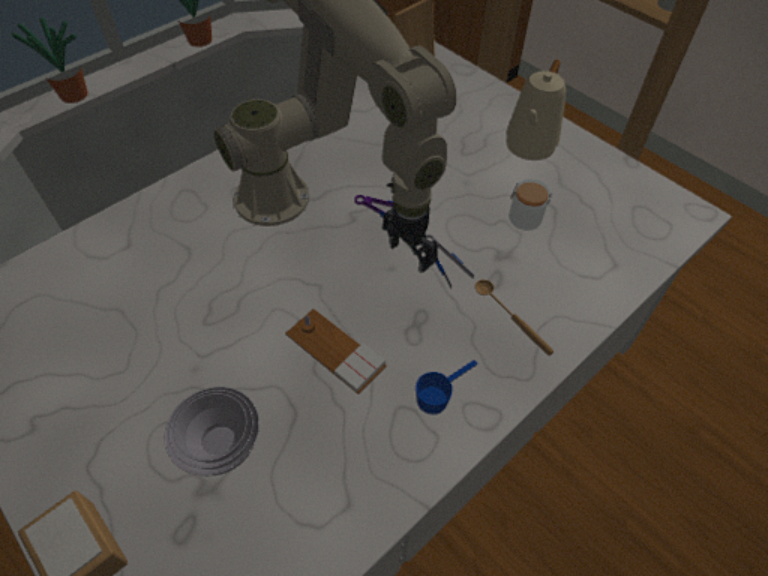

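View pics/side.png

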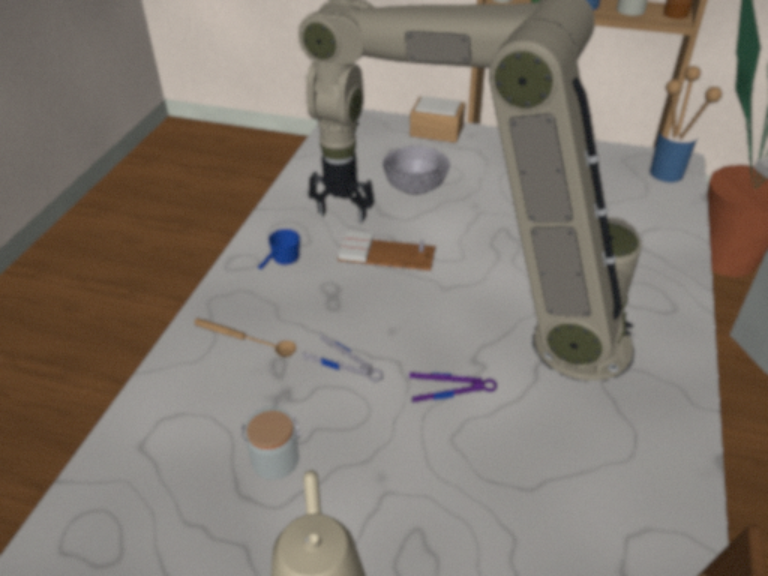

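The real tongs are the steel V, at about (300,350) in the side picture and largely hidden behind the gripper in the scene picture, around (440,265). The purple look-alike is at (450,385) in side. The post is at (308,322) in scene and the gauge at (360,357). Next I move above the tongs.

{"name": "jog_arm", "arguments": {"moves": [{"slide":[200,-50,0],"angular":[0,0,-70],"fingers":0},{"slide":[200,-50,0],"angular":[0,0,-70],"fingers":0},{"slide":[200,-50,0],"angular":[0,0,-70],"fingers":0},{"slide":[200,-50,0],"angular":[0,0,-70],"fingers":0},{"slide":[200,-50,0],"angular":[0,0,-70],"fingers":0},{"slide":[200,-50,0],"angular":[0,0,-70],"fingers":0},{"slide":[200,-50,0],"angular":[0,0,-70],"fingers":0},{"slide":[200,-50,0],"angular":[0,0,-70],"fingers":0},{"slide":[200,-50,0],"angular":[0,0,-70],"fingers":0},{"slide":[200,-50,0],"angular":[0,0,-70],"fingers":0}]}}

```text
clock: 2.03
tcp_pos: [0.5249, 0.2003, 0.2423]
orientation: [0.0, 0.17, 0.985, -0.0]
wrist_force: [0.1, -0.1, 0.3]
finger_gap: 0.0854
grip_force: 0.0
```

```bash
python3 - <<'E'
from h import *
s=get_state(); print(s["clock"],s["tcp_pos"],np.round(T_tool(s)[:3,:3],3).tolist(), s["joint_pos"])
p=shot("wrist"); save(p,"w1.png",1.5); print(np.round(p["tool_from_camera"],3).tolist(),p["fovy"]); find(p,["tongs_grip","tongs_eye","tip_l","tip_r"])
p=shot("scene"); find(p,["post_top","gauge"])
E
```

```text
2.0333 [0.52492326 0.20030124 0.24232179] [[-0.942, 0.336, 0.0], [0.336, 0.942, -0.0], [-0.0, -0.0, -1.0]] [ 2.21704263e-01  2.87373036e-01  1.05942463e-02  1.29389729e+00
 -9.67864669e-05  5.64157627e-01]
[[-0.001, -0.955, -0.298, 0.077], [1.0, -0.001, 0.001, -0.0], [-0.001, -0.298, 0.955, -0.131], [0.0, 0.0, 0.0, 1.0]] 62.383237771053956
tongs_grip [(0.39, [256, 64], [0.427, 0.227])]
tongs_eye [(0.77, [255, 66], [0.428, 0.225])]
tip_l [(0.64, [248, 215], [0.587, 0.158]), (0.56, [305, 211], [0.606, 0.226])]
tip_r [(0.64, [248, 215], [0.587, 0.158]), (0.56, [305, 211], [0.606, 0.226])]
post_top [(0.79, [203, 213], [0.444, -0.21]), (0.41, [242, 241], [0.624, -0.181])]
gauge []
```

View pics/w1.png

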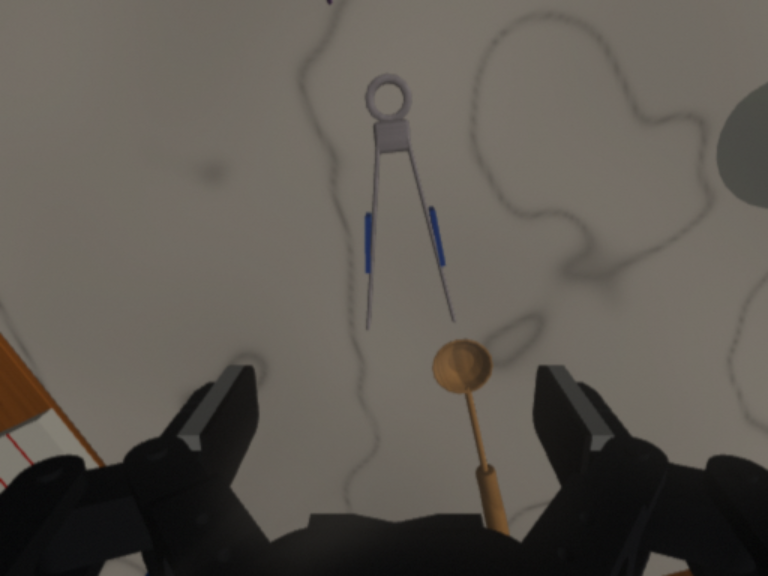

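```bash
python3 - <<'E'
from h import *
p=shot("wrist")
e=onz(p,(258.7,65.3),.008); g=(onz(p,(246,162),.014)+onz(p,(291.3,158),.014))/2; t=(onz(p,(244.7,218.7),.012)+onz(p,(302,214),.012))/2
for a in(e,g,t): print(np.round(a,4))
d=t-e; print(np.linalg.norm(d), np.degrees(np.arctan2(d[1],d[0])), np.linalg.norm(g-e))
print(np.linalg.norm((onz(p,(246,162),.014)-onz(p,(291.3,158),.014))))
T=T_tool(get_state()); dd=T[:3,:3].T@(g-T[:3,3]); ddir=T[:3,:3].T@d; print(dd*1000, np.degrees(np.arctan2(ddir[1],-ddir[0])))
E
```

```text
[0.4294 0.2297 0.008 ]
[0.5297 0.2047 0.014 ]
[0.5986 0.186  0.012 ]
0.17478120136776093 -14.469264941547408 0.10355784521323881
0.052542098139469744
[ -2.68711794   6.08216844 228.35057768] 5.592392919275714
```

{"name": "jog_arm", "arguments": {"moves": [{"slide":[-4,5,40],"angular":[0,0,-5.6],"fingers":0},{"slide":[-4,5,80],"angular":[0,0,-5.6],"fingers":0},{"slide":[-4,5,120],"angular":[0,0,-5.6],"fingers":0},{"slide":[-4,5,160],"angular":[0,0,-5.6],"fingers":0},{"slide":[-4,5,195],"angular":[0,0,-5.6],"fingers":0},{"slide":[-4,5,215],"angular":[0,0,-5.6],"fingers":0},{"slide":[-4,5,227],"angular":[0,0,-5.6],"fingers":0},{"slide":[-4,5,227],"angular":[0,0,-5.6],"fingers":0}]}}

```text
clock: 3.15
tcp_pos: [0.5279, 0.2026, 0.0119]
orientation: [-0.003, 0.126, 0.992, -0.001]
wrist_force: [0.0, 0.1, -0.2]
finger_gap: 0.0853
grip_force: 0.0
```

{"name": "jog_arm", "arguments": {"moves": [{"slide":[0,0,0],"fingers":0.3},{"slide":[0,0,0],"fingers":0.5},{"slide":[0,0,0],"fingers":1},{"slide":[0,0,0],"fingers":1},{"slide":[0,0,0],"fingers":1},{"slide":[0,0,0],"fingers":1},{"slide":[0,0,0],"fingers":1},{"slide":[0,0,0],"fingers":1},{"slide":[0,0,0],"fingers":1}], "squeeze": 50}}

```text
schema error: expected keys fingers, slide, angular
```

{"name": "jog_arm", "arguments": {"moves": [{"slide":[0,0,-1],"angular":[0,0,0],"fingers":0.3},{"slide":[0,0,-1],"angular":[0,0,0],"fingers":0.5},{"slide":[0,0,-1],"angular":[0,0,0],"fingers":1},{"slide":[0,0,-1],"angular":[0,0,0],"fingers":1},{"slide":[0,0,-1],"angular":[0,0,0],"fingers":1},{"slide":[0,0,-1],"angular":[0,0,0],"fingers":1},{"slide":[0,0,-1],"angular":[0,0,0],"fingers":1},{"slide":[0,0,-1],"angular":[0,0,0],"fingers":1},{"slide":[0,0,-1],"angular":[0,0,0],"fingers":1}], "squeeze": 50}}

```text
clock: 3.9
tcp_pos: [0.5345, 0.2043, 0.0215]
orientation: [0.004, 0.125, 0.992, 0.002]
wrist_force: [-1.4, -1.3, 17.8]
finger_gap: 0.0203
grip_force: 47.9
```

{"name": "jog_arm", "arguments": {"moves": [{"slide":[0,0,-10],"angular":[0,0,0],"fingers":1},{"slide":[0,0,-25],"angular":[0,0,0],"fingers":1},{"slide":[0,0,-50],"angular":[0,0,0],"fingers":1},{"slide":[0,0,-80],"angular":[0,0,0],"fingers":1},{"slide":[0,0,-100],"angular":[0,0,0],"fingers":1},{"slide":[0,0,-100],"angular":[0,0,0],"fingers":1}]}}

```text
clock: 4.4
tcp_pos: [0.5339, 0.2042, 0.1226]
orientation: [0.005, 0.125, 0.992, 0.002]
wrist_force: [0.4, 0.9, -0.8]
finger_gap: 0.0202
grip_force: 48.7
```

```bash
python3 - <<'E'
from h import *
s=get_state(); print(s["clock"],s["tcp_pos"],s["wrist_force"],s["ft_torque"],s["finger_gap"],s["grip_force"])
p=shot("wrist"); save(p,"w2.png",1.5)
E
```

```text
4.4 [0.53393408 0.20416258 0.12263796] [ 0.39090159  0.8824641  -0.77975288] [ 0.04106344 -0.08188896 -0.01662809] 0.02016242848333699 48.67238088045269
```

View pics/w2.png

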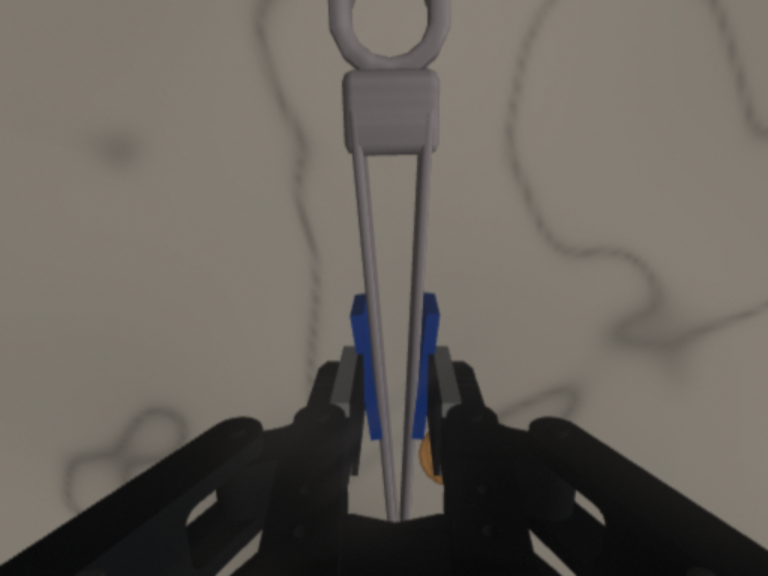

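The tongs are gripped shut. The eye is at the top centre of the picture, around (389,12), and the spoon was not touched. Next I carry them to a viewing spot beside the stand.

{"name": "jog_arm", "arguments": {"moves": [{"slide":[-5,-15,-20],"angular":[0,0,-2],"fingers":1},{"slide":[-14,-50,-40],"angular":[0,0,-5],"fingers":1},{"slide":[-24,-88,-60],"angular":[0,0,-9],"fingers":1},{"slide":[-34,-126,-60],"angular":[0,0,-13],"fingers":1},{"slide":[-44,-164,-60],"angular":[0,0,-16],"fingers":1},{"slide":[-54,-202,-60],"angular":[0,0,-19],"fingers":1},{"slide":[-64,-240,-60],"angular":[0,0,-22],"fingers":1},{"slide":[-74,-278,-60],"angular":[0,0,-25],"fingers":1},{"slide":[-83,-314,-60],"angular":[0,0,-26],"fingers":1},{"slide":[-88,-333,-60],"angular":[0,0,-26],"fingers":1}]}}

```text
clock: 5.28
tcp_pos: [0.5322, -0.1449, 0.1755]
orientation: [-0.0, -0.1, 0.995, -0.0]
wrist_force: [0.3, 0.6, -1.4]
finger_gap: 0.0199
grip_force: 48.9
```

{"name": "jog_arm", "arguments": {"moves": [{"slide":[0,0,0],"angular":[0,0,0],"fingers":1},{"slide":[0,0,0],"angular":[0,0,0],"fingers":1}]}}

```text
clock: 5.45
tcp_pos: [0.5322, -0.1421, 0.1754]
orientation: [-0.001, -0.1, 0.995, 0.001]
wrist_force: [0.2, 0.6, -0.8]
finger_gap: 0.0201
grip_force: 48.9
```

```bash
python3 - <<'E'
from h import *
s=get_state(); print(s["clock"],s["tcp_pos"],s["orientation"],s["finger_gap"],s["grip_force"])
p=shot("wrist"); save(p,"w3.png",1.5); np.save("W.npy",p["W"]); find(p,["post_top","gauge","stand"])
E
```

```text
5.45 [ 0.53217223 -0.14207577  0.17537829] [-6.62238471e-04 -9.96282128e-02  9.95024355e-01  5.60731261e-04] 0.02011194111586166 48.86742224916816
post_top [(0.61, [211, 44], [0.435, -0.199])]
gauge [(0.81, [207, 242], [0.609, -0.183])]
stand [(0.91, [220, 54], [0.436, -0.2])]
```

View pics/w3.png

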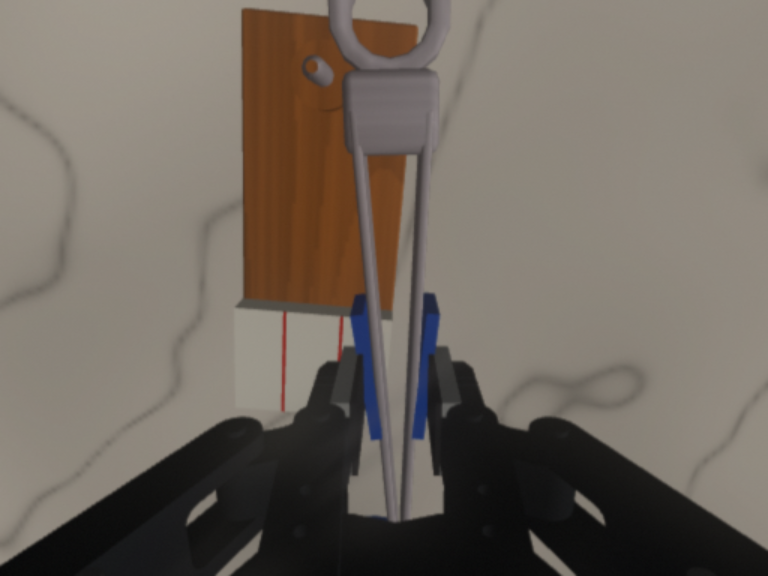

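Post top is at (313,66), the line mid at (312,315) near the block edge, and the tongs are still in place.

```bash
python3 - <<'E'
from h import *
s=get_state(); p=shot("wrist")
pt=onz(p,(208.9,44),.062)
a=onz(p,(284.5/1.5,312/1.5),.026);b=onz(p,(341.5/1.5,317/1.5),.026);c=onz(p,(283/1.5,411/1.5),.026)
print(pt,a,b,c,np.linalg.norm(a-b))
m=(a+b)/2-pt; m[2]=0; print(np.linalg.norm(m),np.degrees(np.arctan2(m[1],m[0])),"line",np.degrees(np.arctan2(*(c-a)[[1,0]])))
for u in [((243,10),(244,298)),((417,24),(391,306))]:
    e=[onz(p,np.array(x)/1.5,.008) for x in u]; d=e[1]-e[0]; print("edge",np.degrees(np.arctan2(d[1],d[0])),e)
T=T_tool(s)
zt=T[2,3]-.0165
eye=onz(p,(389/1.5,12/1.5),zt); tip=onz(p,(400/1.5,520/1.5),zt+.01); hd=onz(p,(391/1.5,112/1.5),zt+.01)
for n,v in(("eye",eye),("tip",tip),("head",hd)): print(n,v,(T[:3,:3].T@(v-T[:3,3]))*1e3)
d=tip-eye; print(np.degrees(np.arctan2(d[1],d[0])),np.linalg.norm(d[:2]))
E
```

```text
[ 0.43599931 -0.19878988  0.062     ] [ 0.57770461 -0.20133897  0.026     ] [ 0.57381268 -0.16552589  0.026     ] [ 0.64903555 -0.19272923  0.026     ] 0.036023932198693605
0.14060057970416515 6.270788205424026 line 6.882379085515024
edge 6.433346045747276 [array([ 0.41077654, -0.25118579,  0.008     ]), array([ 0.58093106, -0.23199962,  0.008     ])]
edge 6.556410078706717 [array([ 0.39796404, -0.15446272,  0.008     ]), array([ 0.5668179 , -0.13505583,  0.008     ])]
eye [ 0.42676618 -0.16318029  0.15951603] [108.4156796   -1.45570724  16.56275466]
tip [ 0.58722736 -0.12661027  0.16951603] [-56.12105307   1.8488355    6.46824174]
head [ 0.45251835 -0.15731563  0.16951603] [82.01525532 -0.92415693  6.54758738]
12.83874872350688 0.164575683475585
```

```bash
python3 - <<'E'
from h import *
s=get_state(); p=shot("wrist"); T=T_tool(s); np.set_printoptions(precision=4,suppress=True)
img=p["color"][:60]; cv2.imwrite("pics/c.png",cv2.resize(img[:,190:330,::-1],None,fx=5,fy=5,interpolation=cv2.INTER_CUBIC))
zt=T[2,3]-.0165
h=onz(p,(389/1.5,57/1.5),zt+.005); print("hole edge tool",T[:3,:3].T@(h-T[:3,3])*1e3)
l=onz(p,(330/1.5,12/1.5),zt+.005);r=onz(p,(450/1.5,12/1.5),zt+.005); print("ring width",np.linalg.norm(l-r))
for d in (0,):
  th=np.radians(-6.4); pw=np.array([.436,-.199])
  Rn=R.from_euler("z",th).as_matrix()@T[:3,:3]
  eyet=(T[:3,:3].T@(h-T[:3,3]))+[.011,0,.005]
  tgt=np.array([.436,-.1988,.062+.02+.005])
  tcp=tgt-Rn@eyet
  print("tcp",tcp,"slide",T[:3,:3].T@(tcp-T[:3,3])*1e3)
E
```

```text
hole edge tool [96.3834 -1.4563 11.5252]
ring width 0.03197757992770212
tcp [ 0.5428 -0.1874  0.1035] slide [ -0.1217 -48.738   72.6578]
```

View pics/c.png

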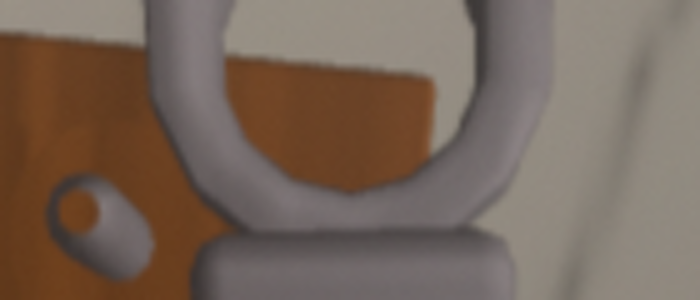

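The hole centre is near column 260, with its lower edge at row 38, and the post top is at (206,42). I move the eye 20 mm above the post.

{"name": "jog_arm", "arguments": {"moves": [{"slide":[0,-20,15],"angular":[0,0,3],"fingers":1},{"slide":[1,-40,35],"angular":[0,0,6.4],"fingers":1},{"slide":[1,-50,55],"angular":[0,0,6.4],"fingers":1},{"slide":[1,-50,72],"angular":[0,0,6.4],"fingers":1},{"slide":[1,-50,72],"angular":[0,0,6.4],"fingers":1},{"slide":[1,-50,72],"angular":[0,0,6.4],"fingers":1}]}}

```text
clock: 6.25
tcp_pos: [0.5412, -0.1891, 0.1036]
orientation: [-0.001, -0.046, 0.999, 0.001]
wrist_force: [0.2, -1.0, -0.8]
finger_gap: 0.0204
grip_force: 48.9
```

```bash
python3 - <<'E'
from h import *
np.set_printoptions(precision=4,suppress=True)
s=get_state(); p=shot("wrist"); q=shot("side"); r=shot("scene"); print(s["clock"],s["tcp_pos"],s["orientation"],s["wrist_force"])
c=np.zeros((560,800,3),np.uint8)
a=cv2.resize(p["color"][:70,190:330,::-1],None,fx=4,fy=4,interpolation=cv2.INTER_CUBIC); c[:280,:560]=a
u=pix(q,np.array([.436,-.199,.07])).astype(int); v=pix(r,np.array([.436,-.199,.07])).astype(int); print(u,v)
for i,(im,k) in enumerate(((q,u),(r,v))):
  w=im["color"][k[1]-35:k[1]+35,k[0]-50:k[0]+50,::-1]; c[280:560,i*400:i*400+400]=cv2.resize(w,None,fx=4,fy=4,interpolation=cv2.INTER_CUBIC)
cv2.imwrite("pics/d.png",c); cv2.imwrite("pics/w4.png",p["color"][:,:,::-1])
E
```

```text
6.25 [ 0.5412 -0.1891  0.1036] [-0.0011 -0.0458  0.9989  0.0008] [ 0.2443 -1.0271 -0.8144]
[280 157] [203 208]
```

View pics/d.png

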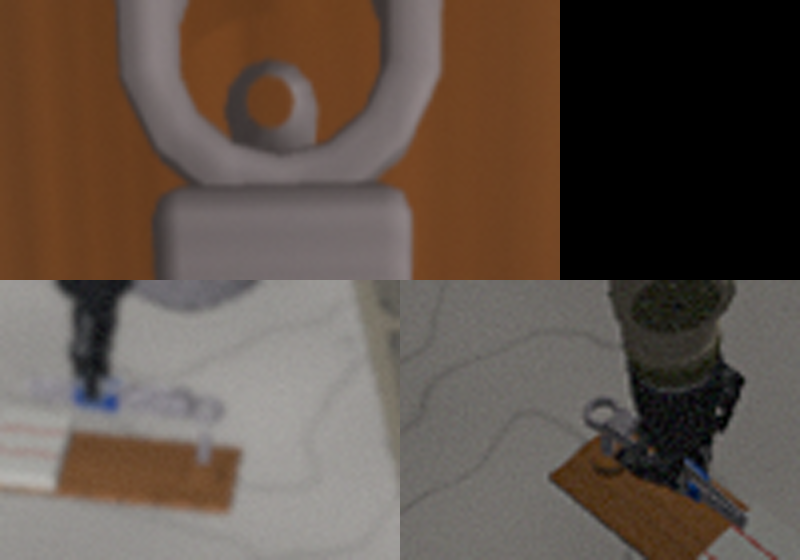

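```bash
python3 - <<'E'
from h import *
np.set_printoptions(precision=1,suppress=True)
p=shot("wrist"); T=T_tool(get_state())
t=lambda v:T[:3,:3].T@(v-T[:3,3])*1e3
print(t(onz(p,(257.5,25),.062)), t(onz(p,(260.5,38.2),T[2,3]-.0115))+[11,0,0])
print(t(onz(p,(257.5,25),.058)),t(onz(p,(260.5,38.2),T[2,3]-.0135))+[11,0,0])
E
```

```text
[106.8  -2.6  43.7] [107.3  -0.9  11.3]
[107.4  -2.7  47.7] [107.6  -0.9  13.3]
```

{"name": "jog_arm", "arguments": {"moves": [{"slide":[0,-1.7,10],"angular":[0,0,0],"fingers":1},{"slide":[0,-1.7,20],"angular":[0,0,0],"fingers":1},{"slide":[0,-1.7,28],"angular":[0,0,0],"fingers":1},{"slide":[0,-1.7,36],"angular":[0,0,0],"fingers":1},{"slide":[0,-1.7,44],"angular":[0,0,0],"fingers":1},{"slide":[0,-1.7,50],"angular":[0,0,0],"fingers":1},{"slide":[0,-1.7,53],"angular":[0,0,0],"fingers":1},{"slide":[0,-1.7,53],"angular":[0,0,0],"fingers":1}]}}

```text
clock: 7.12
tcp_pos: [0.5415, -0.1917, 0.0502]
orientation: [-0.001, -0.045, 0.999, 0.0]
wrist_force: [-0.2, -0.2, -1.0]
finger_gap: 0.02
grip_force: 48.9
```

```bash
python3 - <<'E'
from h import *
np.set_printoptions(precision=4,suppress=True)
s=get_state(); p=shot("wrist"); q=shot("side"); r=shot("scene"); print(s["clock"],s["tcp_pos"],s["orientation"],s["wrist_force"],s["ft_torque"])
c=np.zeros((560,800,3),np.uint8)
a=cv2.resize(p["color"][:,:,::-1],None,fx=.72,fy=.72); c[:a.shape[0],:a.shape[1]]=a
a=cv2.resize(p["color"][:70,190:330,::-1],None,fx=3,fy=3); c[:210,380:800]=a
u=np.array([280,157]); v=np.array([203,208])
for i,(im,k) in enumerate(((q,u),(r,v))):
  w=im["color"][k[1]-35:k[1]+35,k[0]-50:k[0]+50,::-1]; c[280:560,i*400:i*400+400]=cv2.resize(w,None,fx=4,fy=4,interpolation=cv2.INTER_CUBIC)
cv2.imwrite("pics/e.png",c)
E
```

```text
7.1167 [ 0.5415 -0.1917  0.0502] [-0.0008 -0.0454  0.999   0.0005] [-0.2111 -0.1994 -0.9552] [-0.0401  0.0053  0.0359]
```

View pics/e.png

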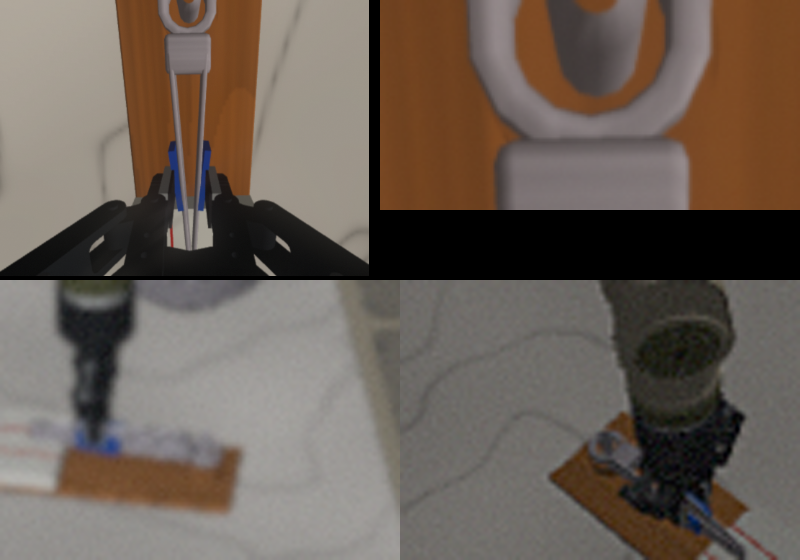

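The post passes through the eye. I lower onto the collar and open.

{"name": "jog_arm", "arguments": {"moves": [{"slide":[0,0,2],"angular":[0,0,0],"fingers":1},{"slide":[0,0,3],"angular":[0,0,0],"fingers":1},{"slide":[0,0,3],"angular":[0,0,0],"fingers":0.6},{"slide":[0,0,5],"angular":[0,0,0],"fingers":0.45},{"slide":[0,0,7],"angular":[0,0,0],"fingers":0.3},{"slide":[0,0,8],"angular":[0,0,0],"fingers":0},{"slide":[0,0,8],"angular":[0,0,0],"fingers":0},{"slide":[0,0,8],"angular":[0,0,0],"fingers":0},{"slide":[0,0,8],"angular":[0,0,0],"fingers":0},{"slide":[0,0,8],"angular":[0,0,0],"fingers":0}], "squeeze": 20}}

```text
clock: 8.1
tcp_pos: [0.5423, -0.192, 0.0434]
orientation: [0.0, -0.045, 0.999, -0.0]
wrist_force: [-0.2, 0.2, 0.1]
finger_gap: 0.0857
grip_force: 0.0
```

{"name": "jog_arm", "arguments": {"moves": [{"slide":[0,0,0],"angular":[0,0,0],"fingers":0},{"slide":[0,0,0],"angular":[0,0,0],"fingers":0},{"slide":[0,0,0],"angular":[0,0,0],"fingers":0},{"slide":[0,0,0],"angular":[0,0,0],"fingers":0}]}}

```text
clock: 8.43
tcp_pos: [0.5422, -0.192, 0.0434]
orientation: [0.0, -0.045, 0.999, -0.0]
wrist_force: [0.5, -0.9, 0.0]
finger_gap: 0.0855
grip_force: 0.0
```

```bash
python3 - <<'E'
from h import *
np.set_printoptions(precision=4,suppress=True)
s=get_state(); p=shot("wrist"); q=shot("side"); r=shot("scene"); print(s["clock"],s["tcp_pos"],s["orientation"],s["wrist_force"],s["finger_gap"])
c=np.zeros((600,800,3),np.uint8)
a=p["color"][:,80:440,::-1]; c[:384,:360]=a
a=cv2.resize(p["color"][:70,190:330,::-1],None,fx=3,fy=3); c[:210,380:800]=a
u=np.array([265,157]); v=np.array([218,208])
for i,(im,k) in enumerate(((q,u),(r,v))):
  w=im["color"][k[1]-35:k[1]+35,k[0]-50:k[0]+50,::-1]; c[390:600,i*400:i*400+300]=cv2.resize(w,None,fx=3,fy=3,interpolation=cv2.INTER_CUBIC)
cv2.imwrite("pics/f.png",c)
E
```

```text
8.4333 [ 0.5422 -0.192   0.0434] [ 0.0001 -0.0454  0.999  -0.    ] [ 0.5261 -0.9084  0.0459] 0.08550270342903427
```

View pics/f.png

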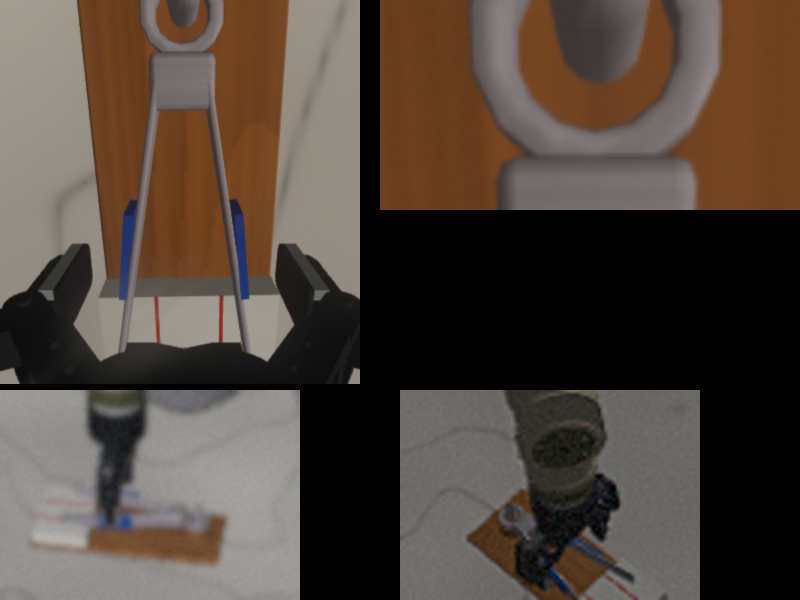

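The tongs hang sprung open: the post shows in the hole, the arms are clear of the fingers and symmetric about the red lines. I move the pads to mid-grip and take an open-arm reference.

```bash
cat > arms.py <<'E'
from h import *
def arms(v=True):
    s=get_state(); p=shot("wrist"); hsv=cv2.cvtColor(p["color"],cv2.COLOR_RGB2HSV)
    wood=(hsv[:,:,0]<20)&(hsv[:,:,1]>110)
    L=[];Rr=[]
    for r in range(125,262):
        row=wood[r]; c=263
        if not row[c]: continue
        l=c
        while row[l]: l-=1
        k=c
        while row[k]: k+=1
        L.append(onz(p,(l+.5,r),.026)); Rr.append(onz(p,(k-.5,r),.026))
    post=np.array([.435,-.2]); h=np.radians(6.5); u=np.array([np.cos(h),np.sin(h)]); n=np.array([-u[1],u[0]])
    out=[]
    for A in(L,Rr):
        A=np.array(A)[:,:2]-post; x,y=A@u,A@n
        k=np.polyfit(x,y,1)
        for _ in range(3):
            g=abs(y-np.polyval(k,x))<.0012; k=np.polyfit(x[g],y[g],1)
        out.append((np.arctan(k[0]),np.polyval(k,.175),np.polyval(k,.105),g.sum(),x.min(),x.max()))
    print(s["clock"],"gap",s["finger_gap"],"grip",s["grip_force"],"F",s["wrist_force"].round(1),"tcp",s["tcp_pos"].round(4))
    for o in out: print("ang %.4f y175 %.4f y105 %.4f n %d x %.3f..%.3f"%o)
    return p
E
python3 -c "
from arms import *
p=arms()"
```

```text
8.5833 gap 0.0854971452552135 grip 0.0 F [ 0.3 -1.1 -0.4] tcp [ 0.5422 -0.192   0.0433]
ang -0.1837 y175 -0.0388 y105 -0.0258 n 137 x 0.047..0.117
ang 0.1523 y175 0.0284 y105 0.0177 n 137 x 0.047..0.118
```

{"name": "jog_arm", "arguments": {"moves": [{"slide":[2,0,5],"angular":[0,0,0],"fingers":0},{"slide":[4,0,9],"angular":[0,0,0],"fingers":0.1},{"slide":[4,0,9],"angular":[0,0,0],"fingers":0.2},{"slide":[4,0,9],"angular":[0,0,0],"fingers":0.3},{"slide":[4,0,9],"angular":[0,0,0],"fingers":0.36},{"slide":[4,0,9],"angular":[0,0,0],"fingers":0.42},{"slide":[4,0,9],"angular":[0,0,0],"fingers":0.45},{"slide":[4,0,9],"angular":[0,0,0],"fingers":0.45},{"slide":[4,0,9],"angular":[0,0,0],"fingers":0.45},{"slide":[4,0,9],"angular":[0,0,0],"fingers":0.45}]}}

```text
clock: 9.47
tcp_pos: [0.5391, -0.193, 0.0358]
orientation: [0.001, -0.045, 0.999, -0.001]
wrist_force: [-2.0, 0.8, 7.7]
finger_gap: 0.0473
grip_force: 8.1
```

```bash
python3 -c "
from arms import *
p=arms()"
```

```text
9.4667 gap 0.04730278456765629 grip 8.123286030313466 F [-2.   0.8  7.7] tcp [ 0.5391 -0.193   0.0358]
ang -0.1178 y175 -0.0294 y105 -0.0211 n 137 x 0.043..0.110
ang 0.0828 y175 0.0175 y105 0.0116 n 137 x 0.043..0.111
```

{"name": "jog_arm", "arguments": {"moves": [{"slide":[0,1,0],"angular":[0,0,0],"fingers":0.47},{"slide":[0,2,0],"angular":[0,0,0],"fingers":0.49},{"slide":[0,3,0],"angular":[0,0,0],"fingers":0.51},{"slide":[0,4,0],"angular":[0,0,0],"fingers":0.525},{"slide":[0,4,0],"angular":[0,0,0],"fingers":0.527},{"slide":[0,4,0],"angular":[0,0,0],"fingers":0.527},{"slide":[0,4,0],"angular":[0,0,0],"fingers":0.527},{"slide":[0,4,0],"angular":[0,0,0],"fingers":0.527}]}}

```text
clock: 10.18
tcp_pos: [0.5396, -0.1905, 0.0366]
orientation: [0.002, -0.045, 0.999, -0.002]
wrist_force: [-2.2, -3.3, 9.9]
finger_gap: 0.0407
grip_force: 9.3
```

```bash
python3 -c "
from arms import *
p=arms(); q=shot('scene'); r=shot('side')
c=np.zeros((600,800,3),np.uint8)
c[:384,:512]=p['color'][:,:,::-1]
for i,(im,k) in enumerate(((r,(250,160)),(q,(225,220)))):
  w=im['color'][k[1]-30:k[1]+30,k[0]-50:k[0]+50,::-1]; c[400:580,i*400:i*400+300]=cv2.resize(w,None,fx=3,fy=3,interpolation=cv2.INTER_CUBIC)
cv2.imwrite('pics/g.png',c)
"
```

```text
10.1833 gap 0.04069516078300682 grip 9.310234487056732 F [-2.2 -3.3  9.9] tcp [ 0.5396 -0.1905  0.0366]
ang -0.0707 y175 -0.0206 y105 -0.0156 n 137 x 0.044..0.111
ang 0.0510 y175 0.0145 y105 0.0109 n 137 x 0.044..0.112
```

View pics/g.png

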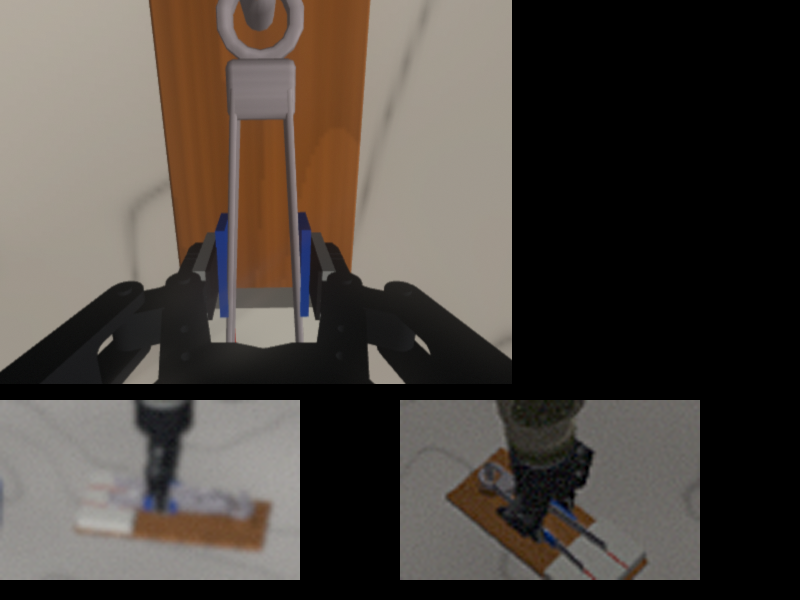

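The tips lie on the red lines in the scene crop, and the measured gap is 35.1 mm. I close it slightly and let it settle.

{"name": "jog_arm", "arguments": {"moves": [{"slide":[0,0.5,0],"angular":[0,0,0],"fingers":0.534},{"slide":[0,1,0],"angular":[0,0,0],"fingers":0.534},{"slide":[0,1,0],"angular":[0,0,0],"fingers":0.534},{"slide":[0,1,0],"angular":[0,0,0],"fingers":0.534},{"slide":[0,1,0],"angular":[0,0,0],"fingers":0.534},{"slide":[0,1,0],"angular":[0,0,0],"fingers":0.534},{"slide":[0,1,0],"angular":[0,0,0],"fingers":0.534},{"slide":[0,1,0],"angular":[0,0,0],"fingers":0.534}]}}

```text
clock: 11.0
tcp_pos: [0.5397, -0.19, 0.0367]
orientation: [0.002, -0.045, 0.999, -0.003]
wrist_force: [-2.0, -5.0, 9.0]
finger_gap: 0.0402
grip_force: 7.8
```

```bash
python3 -c "
from arms import *
arms();arms()"
```

```text
11.0 gap 0.04015804706543604 grip 7.814507335424423 F [-2. -5.  9.] tcp [ 0.5397 -0.19    0.0367]
ang -0.0669 y175 -0.0194 y105 -0.0148 n 137 x 0.044..0.111
ang 0.0462 y175 0.0143 y105 0.0111 n 137 x 0.044..0.112
11.05 gap 0.03969555370518374 grip 7.814463749527931 F [-0.7 -5.1  8.6] tcp [ 0.5397 -0.19    0.0367]
ang -0.0672 y175 -0.0195 y105 -0.0147 n 137 x 0.044..0.111
ang 0.0457 y175 0.0143 y105 0.0111 n 137 x 0.044..0.112
```

Gap is 33.7 mm, steady and centred within about 3 mm.

```bash
python3 -c "
from workcell import *
print(hand_in())"
```

```text
the job is handed in; nothing more can be done
None
```

The tongs hang by the eye on the post, sprang open when released, and are now held steady at a measured tip gap of about 34 mm (33.7 mm), tips centred within about 3 mm of the red lines; the job is handed in, but no verdict came back.

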